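# Set the sieve shaker's dial and start it

### The arm

A 6-joint arm with a two-finger parallel gripper is mounted at the origin on the work surface. World frame = base frame: x ahead of the robot, y to its left, z up, the work surface at z = 0. Lengths are in mm, angles in degrees, forces in N, time in s.
With the tool pointing down it reaches from about 350 to 975 mm from the base axis. Payload 7.1 kg.
Tool frame: the origin (TCP) lies on the centre line of the jaws, within the pads' length; the fingertips stand 11 mm ahead of it and the grasp point (between the pads) lies 8 mm behind it; z points along the fingers, y is the line along which they close (so a half turn about z gives the same grasp; the last joint's range is limited). The gripper opens to 88 mm and grips with 3 to 60 N. Pads are 20 mm wide; open, the fingers measure 115 mm over their backs; the gripper's body (75 mm by 178 mm) begins 61 mm behind the grasp point.
Start: joints at [-75.516, 24.242, 93.386, -0, 62.372, -1.089], TCP at [167.81, -602.034, 233.675] pointing down, gripper open.
Joint ranges: [-172.04, 172.04], [-51.8, 120.97], [4.93, 147.93], [-75.15, 255.16], [6.16, 154.13], [-145.62, 145.62]. Speed limits (degrees/s): [136.94, 136.94, 172.46, 180, 180, 180].

### API

Orientations are given as a 3x3 rotation matrix whose columns are the frame's x, y, z axes.
In Python, from bench import robot gives the robot as it stands.
- The arm moves only by the shell command python3 -m handwheel 'ROWS'. ROWS is JSON, a list of rows, each an object with "twist": the turn, a rotation vector about the tool's x, y, z in rad, a list of three; "translation": the shift along the tool's x, y, z in mm, a list of three; "fingers": the closure, from 0 (fully open) to 1 (shut). A call has 1 to 20 rows; each row shifts and turns the commanded pose from where the row before left it, along the tool's axes as they then stand; what a row does not reach is not made up. A row lasts 1/10 s, in which the tool goes at most 50 mm and 8.59 degrees, less where a joint would pass 70% of its speed; a pose out of reach is approached as far as the arm can. A call with a gripper value outside its range is refused whole. The fingers move at their own pace and stop on an object; the grip force is fixed at half the most. Time passes only in rows, so rows that do not move let the fingers close. It gives the time, the measured TCP pose, the force, the opening and the grip force at its end, in the units of the state.
- robot.observe(): the state, without advancing time (a new reading comes with each control period).
- robot.read_camera(name): name is "side" or "top" or "wrist"; returns (picture, depth): 480x640x3 uint8, blue, green, red; 480x640 float32, mm along the optical axis (not along the pixel's ray), 0 where there is no reading.
- robot.camera_params(name): a dict with "vertical_fov" (degrees; the focal length in pixels is half the picture's height over the tangent of half this angle, whatever the lens; pixels are square), "cx", "cy" (the principal point, pixels), "R" (3x3) and "t" (3): a world point X has camera coordinates R X + t. Camera axes: x right, y down, z forward; pixel columns grow to the right and rows downward; lengths in mm; the calibration is good to about 2 mm. A picture is of the moment at which its call begins: read the wrist's pose just before it. camera_params takes no time and is no camera call; for the wrist camera it gives the pose at the moment of the call.
- robot.hand_in(): hands the job in; it is judged then, once.
The state is a dict: "clock": time; "qpos": joint angles; "qvel": joint speeds; "effort": joint torques, N m; "ee_pos": TCP position; "tcp_rot": TCP orientation; "contact_force": force on the tool from outside, world axes, zero at the start; "moment": the same for the moment, N m; "opening": finger opening in mm; "gripper_force": force on a finger pad.
Only numpy, scipy, OpenCV 4.12 (cv2) and the standard library are available. Lean on these libraries where they do the work, as an engineer would, in place of code of your own. Each camera call takes 0.05 s, during which the arm holds its last target. There are 200 camera calls.

### The job

Push the control desk's dial round by its upright lug until the white index mark on the dial's rim lines up with the one long, thick line of the scale ring around it, then press the large round start button fully down and let it go. Use only fingertips: do not pinch the lug, do not turn the scale ring, do not press the small stop button, and leave the glassware and other things where they stand.

Things in the scene. Friction and masses are not known exactly. Their poses are not given: they have to be found in the camera images.
- desk: White control desk, a box 240 (its x) by 360 (its y) by 60 mm high, fixed to the table; origin at the centre of its underside, z up. On its top: a flat scale ring with the dial in its middle, the axis at (0, 70) mm; the start button at (50, -125) mm; the stop button at (-60, -125) mm.
- dial_axis (a point): Point on the dial's axis, at the level of the dial's flat top, 74.5 mm above the table. The dial is a black disc of 130 mm diameter, 7 mm thick, with a steel boss at its centre (24 mm diameter, 4 mm high); its axis is vertical. The white scale ring around and under it has a diameter of 190 mm, its top 66 mm above the table.
- dial (a joint): Angle of the dial in rad, growing anticlockwise seen from above; at 0 the index mark points along the desk's +x. Turns freely either way past a full turn (stops at +-7), no spring: friction (about 0.12 N m, so about 3 N at the lug; noticeable drag, no coasting) keeps it where it is left. Only its angle matters; either way round will do.
- dial_index (a point): The dial's index mark: a white line 5 mm wide and 13 mm long at the dial's rim; this point is just off the rim, 66 mm from the axis. It lies straight outward from the lug.
- lug_top (a point): Centre of the top face of the dial's lug, an upright bare-metal block fixed on the dial, 42 mm from the axis: 20 mm long along the radius (from 32 to 52 mm), 14 mm thick across it, 28 mm tall above the dial's top (its top 102.5 mm above the table). Push its clockwise side to turn the dial anticlockwise and the other way about; pressing on both sides at once is pinching it.
- scale_line (a point): The target: inner end of the one long, thick line of the scale ring (25 mm long, 5 mm wide; the other 11 lines, every 30 degrees, are 8 mm long and 2 mm wide). This point is 66 mm from the dial's axis. The ring is clamped at an angle that differs each time; it must not be turned.
- start (a joint): Travel of the start button in m: 0 up, 0.006 fully down, sprung, about 5 N at the bottom.
- start_top (a point): Centre of the top face of the start button when up (moves with it): the larger round button, 32 mm diameter, in a dark collar 48 mm across and 12 mm high; its top stands 78 mm above the table when up. Pressed straight down.
- stop (a joint): Travel of the stop button in m: 0 up, 0.006 fully down. Not to be pressed.
- stop_top (a point): Centre of the top face of the small stop button, 18 mm diameter, 78 mm above the table, nearer the robot than the start button.
- flask_a: stoppered conical glass flask, 68 mm across the foot, 115 mm tall, loose; bystander, leave it alone; origin at the centre of its underside
- flask_b: stoppered conical glass flask, 68 mm across the foot, 115 mm tall, loose; bystander; origin at the centre of its underside
- flask_c: stoppered conical glass flask, 60 mm across the foot, 100 mm tall, loose; bystander; origin at the centre of its underside
- reagent: amber jar, 62 mm across, 120 mm tall, loose; bystander; origin at the centre of its underside
- weight: small brass balance weight, 22 mm across, 24 mm tall, standing loose on the desk's top; bystander; origin at the centre of its underside
- brush: sieve brush 170 mm long lying on the table, loose; bystander; origin near its middle on the underside
- dish: white ceramic bowl, 80 mm across, 50 mm tall, loose; bystander; origin at the centre of its underside

How it is judged (in metres and radians):
On the way, in this order (a step that is already met when the one before it is completed fails the run):
1. the dial's index mark lines up with the long scale line and the dial is still (horizontal distance between dial_index and scale_line below 0.004 m and velocity of joint dial between -0.05 and 0.05 rad/s and value of joint start below 0.002 m), for 0.3 s.
2. the start button is pressed fully down with the dial set (horizontal distance between dial_index and scale_line below 0.004 m and value of joint start above 0.0045 m), for 0.05 s.
At the end, for the whole second after the job is handed in: The index mark is within 4 mm of the long scale line's inner end (about 3.5 degrees), both buttons are up and the scale ring has not turned (3 mm), after the start button was pressed at least 4.5 mm down with the dial set (horizontal distance between dial_index and scale_line below 0.004 m and value of joint each of start, stop below 0.0015 m and distance of scale_line from where it was at the start of the episode below 0.003 m); the robot touches nothing.
It fails at once if start button pressed before the dial was set (over 5.5 mm off the line) (value of joint start above 0.004 m and horizontal distance between dial_index and scale_line above 0.0055 m).
It fails at once if stop button pressed (over 3 mm) (value of joint stop above 0.003 m).
It fails at once if scale ring turned (over 3 mm) (distance of scale_line from where it was at the start of the episode above 0.003 m).
It fails at once if lug pinched: the fingers press over 4 N on both of its sides at once (contact force between each of dial_c2, dial_c3 and the fingers above 4 N).
It fails at once if a bystander lifted, carried or shoved (over 15 mm) (distance of any of flask_a, flask_b, flask_c, reagent, weight, brush, dish from where it was at the start of the episode above 0.015 m).
It also fails if it takes over 58 s, if anything falls off the work surface, if the arm or the gripper's body presses on something with over 40 N, if the wrist force passes 120 N, or if a joint passes its speed limit or range.

## Working session

There is one attempt and no reset: what is moved stays moved. The work goes in short steps, Python scripts to look and compute and a shell command to move; the robot and the scene stay as the last step left them, time stands still between calls to the robot, and variables do not carry over. Pictures are saved under pics/ and viewed, at most 10 in all, crops included, and the job is handed in when it is done.

```bash
mkdir -p pics; python3 - <<'E'
from bench import robot
import cv2,numpy as np
s=robot.observe();print(s['clock'],s['ee_pos'],s['tcp_rot'],s['opening'])
for n in['top','side']:
    p,d=robot.read_camera(n);cv2.imwrite(f'pics/{n}0.png',p);np.save(f'{n}0.npy',d)
    print(n,robot.camera_params(n))
E
```

```text
0.0 [ 167.68102578 -601.52284772  232.89826708] [[ 9.63285803e-01  2.68477765e-01 -3.89395046e-04]
 [ 2.68478047e-01 -9.63284698e-01  1.45919822e-03]
 [ 1.66639879e-05 -1.51016895e-03 -9.99998860e-01]] 87.97044857745755
top {'vertical_fov': 49.063768118115235, 'cx': 324.15743521130963, 'cy': 236.44921295433207, 'R': array([[ 0.02448303, -0.99951966,  0.01900072],
       [-0.99615103, -0.02599186, -0.08371111],
       [ 0.08416477, -0.01687809, -0.9963089 ]]), 't': array([  -7.37025238,  623.81594654, 1042.88876615])}
side {'vertical_fov': 53.85912930183507, 'cx': 325.7679333968633, 'cy': 236.4243989313146, 'R': array([[ 0.99126591, -0.13175973,  0.00559108],
       [-0.1013409 , -0.78817587, -0.60704928],
       [ 0.0843914 ,  0.60118065, -0.79464452]]), 't': array([-615.87443176,  120.98917733,  818.65905204])}
```

View pics/top0.png

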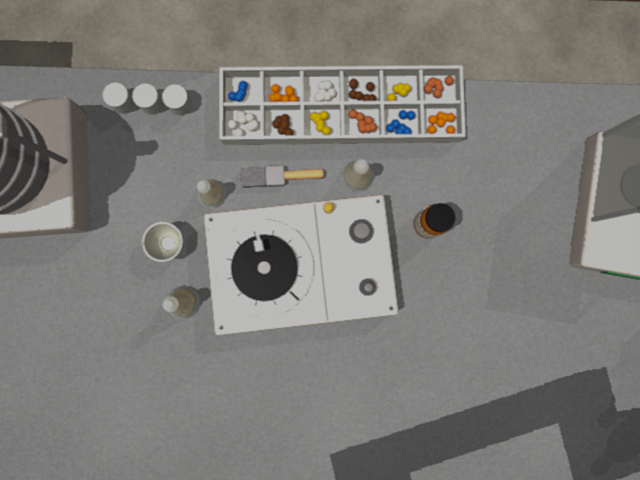

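View pics/side0.png

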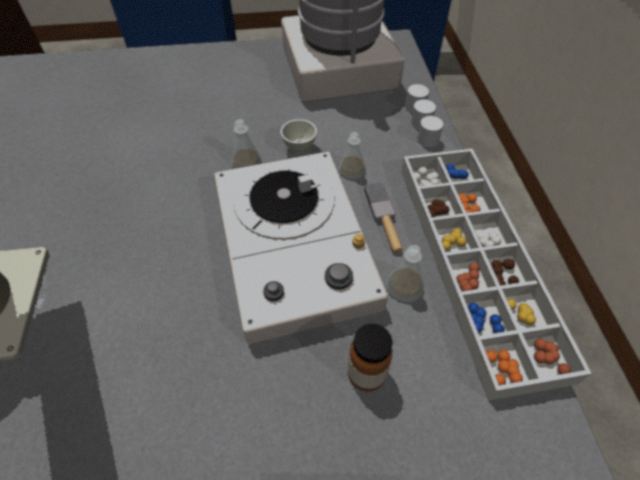

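The top view shows the dial centred near (264,267), with the lug and index at about (259,243) and the long line near (295,296). The start button is at (361,231), stop at (368,287), and the weight at (328,208). The side view agrees. Next I'll get rough positions, then take a wrist look.

```bash
cat > h.py <<'E'
import numpy as np
def ray(P,u,v,z,shape=(480,640)):
    f=240/np.tan(np.radians(P['vertical_fov']/2));R=np.array(P['R']);t=np.array(P['t'])
    c=-R.T@t; d=R.T@np.array([(u-P['cx'])/f,(v-P['cy'])/f,1]); return c+d*(z-c[2])/d[2]
def proj(P,X):
    f=240/np.tan(np.radians(P['vertical_fov']/2));q=np.array(P['R'])@X+np.array(P['t']);return q[:2]/q[2]*f+[P['cx'],P['cy']]
E
python3 - <<'E'
from bench import robot
from h import *
P=robot.camera_params('top')
for n,u,v,z in[('axis',264,267,78.5),('lug',259,243,102),('line',295,296,66),('start',361,231,78),('stop',368,287,78),('weight',328,207,84),('c1',211,220,60),('c2',379,202,60),('c3',391,308,60),('c4',221,327,60)]:
    print(n,ray(P,u,v,z).round(1))
P=robot.camera_params('side')
for n,u,v,z in[('axis',284,193,78.5),('start',339,273,78)]: print(n,ray(P,u,v,z).round(1))
P=robot.camera_params('wrist');c=-np.array(P['R']).T@P['t'];s=robot.observe()
print(P,'cam in tool',np.array(s['tcp_rot']).T@(c-s['ee_pos']), 'R cam in tool',(np.array(P['R'])@s['tcp_rot']).round(3))
E
```

```text
axis [557.5 123.3  78.5]
lug [601.8 132.  102. ]
line [503.3  62.7  66. ]
start [631.9 -61.9  78. ]
stop [524.2 -77.3  78. ]
weight [676.2   3.4  84. ]
c1 [647.6 232.2  60. ]
c2 [692.3 -98.1  60. ]
c3 [ 484.3 -124.8   60. ]
c4 [440.1 204.1  60. ]
axis [559.  123.5  78.5]
start [634.2 -63.9  78. ]
{'vertical_fov': 67.40330095165362, 'cx': 320.91289181092986, 'cy': 242.19715313047723, 'R': array([[ 0.26873807, -0.96321023, -0.00243101],
       [-0.93337511, -0.26103566,  0.24631541],
       [-0.2378881 , -0.06392528, -0.96918667]]), 't': array([-624.60788163,  -29.57847229,  390.67334831])} cam in tool [  67.71491743    0.80925515 -151.46188696] R cam in tool [[ 0.     1.     0.001]
 [-0.969  0.001 -0.246]
 [-0.246 -0.001  0.969]]
```

```bash
python3 -m handwheel '[{"twist":[0,0,0],"translation":[32,-33,0],"fingers":1},{"twist":[0,0,0],"translation":[32,-33,0],"fingers":1},{"twist":[0,0,0],"translation":[32,-33,0],"fingers":1},{"twist":[0,0,0],"translation":[32,-33,0],"fingers":1},{"twist":[0,0,0],"translation":[32,-33,0],"fingers":1},{"twist":[0,0,0],"translation":[32,-33,0],"fingers":1},{"twist":[0,0,0],"translation":[32,-33,0],"fingers":1},{"twist":[0,0,0],"translation":[32,-33,0],"fingers":1},{"twist":[0,0,0],"translation":[32,-33,0],"fingers":1},{"twist":[0,0,0],"translation":[32,-33,0],"fingers":1},{"twist":[0,0,0],"translation":[32,-33,0],"fingers":1},{"twist":[0,0,0],"translation":[32,-33,0],"fingers":1},{"twist":[0,0,0],"translation":[32,-33,0],"fingers":1},{"twist":[0,0,0],"translation":[32,-33,0],"fingers":1},{"twist":[0,0,0],"translation":[32,-33,0],"fingers":1},{"twist":[0,0,0],"translation":[32,-33,0],"fingers":1},{"twist":[0,0,0],"translation":[32,-33,0],"fingers":1},{"twist":[0,0,0],"translation":[32,-33,0],"fingers":1},{"twist":[0,0,0],"translation":[32,-33,0],"fingers":1},{"twist":[0,0,0],"translation":[0,0,0],"fingers":1}]'
python3 -m handwheel '[{"twist":[0,0,-0.147],"translation":[0,0,0],"fingers":1},{"twist":[0,0,-0.147],"translation":[0,0,0],"fingers":1},{"twist":[0,0,-0.147],"translation":[0,0,0],"fingers":1},{"twist":[0,0,-0.147],"translation":[0,0,0],"fingers":1},{"twist":[0,0,-0.147],"translation":[0,0,0],"fingers":1},{"twist":[0,0,-0.147],"translation":[0,0,0],"fingers":1},{"twist":[0,0,-0.147],"translation":[0,0,0],"fingers":1},{"twist":[0,0,-0.147],"translation":[0,0,0],"fingers":1},{"twist":[0,0,-0.147],"translation":[0,0,0],"fingers":1},{"twist":[0,0,-0.147],"translation":[0,0,0],"fingers":1},{"twist":[0,0,-0.147],"translation":[0,0,0],"fingers":1},{"twist":[0,0,-0.147],"translation":[0,0,0],"fingers":1},{"twist":[0,0,-0.147],"translation":[0,0,0],"fingers":1},{"twist":[0,0,-0.147],"translation":[0,0,0],"fingers":1},{"twist":[0,0,-0.147],"translation":[0,0,0],"fingers":1},{"twist":[0,0,-0.147],"translation":[0,0,0],"fingers":1},{"twist":[0,0,-0.147],"translation":[0,0,0],"fingers":1},{"twist":[0,0,-0.147],"translation":[0,0,0],"fingers":1},{"twist":[0,0,-0.147],"translation":[0,0,0],"fingers":1},{"twist":[0,0,-0.12],"translation":[0,0,0],"fingers":1}]'
python3 - <<'E'
from bench import robot
import cv2,numpy as np,pickle
s=robot.observe();print(s['clock'],s['qpos'],s['contact_force'],np.degrees(np.arctan2(s['tcp_rot'][1][0],s['tcp_rot'][0][0])))
P=robot.camera_params('wrist');p,d=robot.read_camera('wrist');cv2.imwrite('pics/w1.png',p);pickle.dump((P,p,d),open('w1.pkl','wb'))
E
```

```text
clock: 2.1
ee_pos: [587.2, 169.6, 233.3]
tcp_rot: [[0.962, 0.272, 0.002], [0.272, -0.962, 0.001], [0.002, -0.001, -1.0]]
contact_force: [0.7, 0.1, -0.9]
opening: 0.5
gripper_force: 0.0
clock: 4.1
ee_pos: [584.5, 164.3, 233.3]
tcp_rot: [[-0.999, -0.048, -0.001], [-0.048, 0.999, -0.0], [0.001, -0.0, -1.0]]
contact_force: [-1.3, -0.9, -0.0]
opening: 0.4
gripper_force: 0.0
4.1 [ 1.45830224e+01  2.28085311e+01  9.57026139e+01 -1.17384743e-02
  6.15609318e+01 -7.81873914e+01] [-1.25200897 -0.9138897  -0.0357715 ] -177.22400435287057
```

View pics/w1.png

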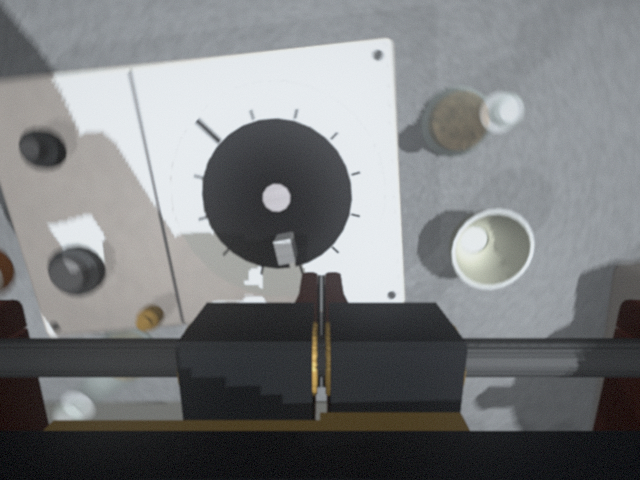

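The wrist view shows the dial at (277,193), the lug at (286,248), the long line from (199,122) to (218,140), and the start button at (77,270).

```bash
cat >> h.py <<'E'
import cv2
def look(P,p):
    """axis from black disc, long line from dark blob on ring"""
    g=cv2.cvtColor(p,cv2.COLOR_BGR2GRAY)
    a0=np.array([558,123.4,74.5]); c0=proj(P,a0)
    # polar resample of planes z=74.5 (dial) and z=66 (ring), world angle columns
    th=np.radians(np.arange(0,360,.5))
    def strip(a,z,rs):
        m=np.array([[proj(P,np.array([a[0]+r*np.cos(t),a[1]+r*np.sin(t),z])) for t in th] for r in rs],np.float32)
        return cv2.remap(g,m[...,0],m[...,1],cv2.INTER_LINEAR)
    m=cv2.morphologyEx((g<60).astype(np.uint8),cv2.MORPH_OPEN,np.ones((5,5)))
    n,l,s,c=cv2.connectedComponentsWithStats(m)
    k=min(range(1,n),key=lambda i:1e9 if s[i,4]<800 else np.hypot(*(c[i]-c0)))
    cs,_=cv2.findContours((l==k).astype(np.uint8),cv2.RETR_EXTERNAL,cv2.CHAIN_APPROX_NONE)
    h=cv2.convexHull(max(cs,key=cv2.contourArea))
    w=np.array([ray(P,*q[0],74.5)[:2] for q in h])
    A=np.c_[2*w,np.ones(len(w))];x=np.linalg.lstsq(A,(w**2).sum(1),rcond=None)[0]
    return x[:2],np.sqrt(x[2]+x[0]**2+x[1]**2),strip,c[k],s[k]
E
python3 - <<'E'
import pickle
from h import *
P,p,d=pickle.load(open('w1.pkl','rb'))
a,r,strip,c,s=look(P,p);print('axis',a,'r',r,c,s)
S=strip(a,66,np.arange(80,92,2)).astype(float)   # long line only, short ones are elsewhere
I=strip(a,74.5,np.arange(53,64,1)).astype(float)
v=S.mean(0);i=np.argsort(v)[:14];print('darkest deg',sorted(i*.5),v[i].round())
v=I.mean(0);i=np.argsort(-v)[:24];print('bright deg',sorted(i*.5),v[i].round())
cv2.imwrite('pics/s1.png',cv2.resize(np.vstack([strip(a,66,np.arange(100,60,-1)),strip(a,74.5,np.arange(66,20,-1))]),(800,500)))
cv2.imwrite('pics/crop1.png',cv2.resize(p[90:300,170:380],(600,600),interpolation=cv2.INTER_CUBIC))
for n,u,v,z in[('start',77,270,78),('stop',43,148,78),('lugtop',284,240,102.5)]:print(n,ray(P,u,v,z).round(1))
E
```

```text
axis [579.62376527 119.17125286] r 43.92212816831369 [269.32978506 219.87389969] [ 221  167   95  100 4885]
darkest deg [np.float64(19.0), np.float64(19.5), np.float64(20.0), np.float64(20.5), np.float64(21.0), np.float64(21.5), np.float64(22.0), np.float64(22.5), np.float64(23.0), np.float64(23.5), np.float64(24.0), np.float64(24.5), np.float64(25.0), np.float64(25.5)] [47. 48. 48. 48. 48. 49. 49. 50. 50. 50. 51. 51. 51. 52.]
bright deg [np.float64(43.5), np.float64(44.0), np.float64(44.5), np.float64(45.0), np.float64(45.5), np.float64(46.0), np.float64(46.5), np.float64(47.0), np.float64(47.5), np.float64(48.0), np.float64(48.5), np.float64(49.0), np.float64(49.5), np.float64(50.0), np.float64(50.5), np.float64(51.0), np.float64(51.5), np.float64(52.0), np.float64(52.5), np.float64(53.0), np.float64(342.0), np.float64(342.5), np.float64(343.0), np.float64(343.5)] [233. 232. 232. 232. 232. 232. 232. 232. 232. 232. 232. 232. 232. 231.
 231. 231. 230. 230. 229. 229. 229. 229. 228. 228.]
start [632.4 -52.6  78. ]
stop [527.3 -68.2  78. ]
lugtop [589.6 134.3 102.5]
```

View pics/crop1.png

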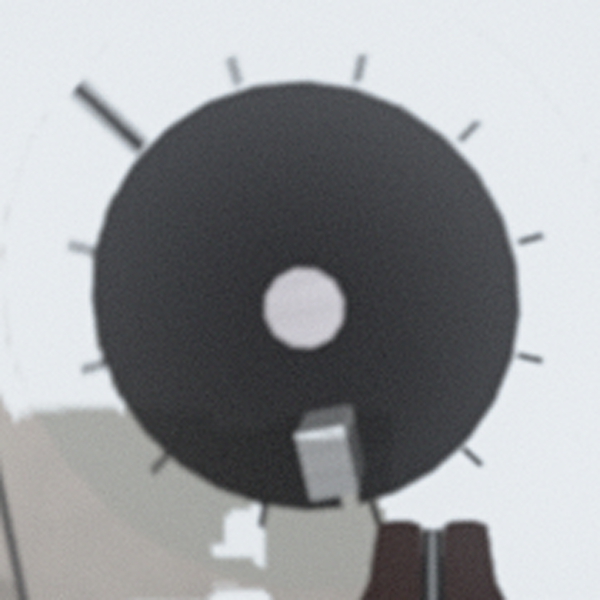

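View pics/s1.png

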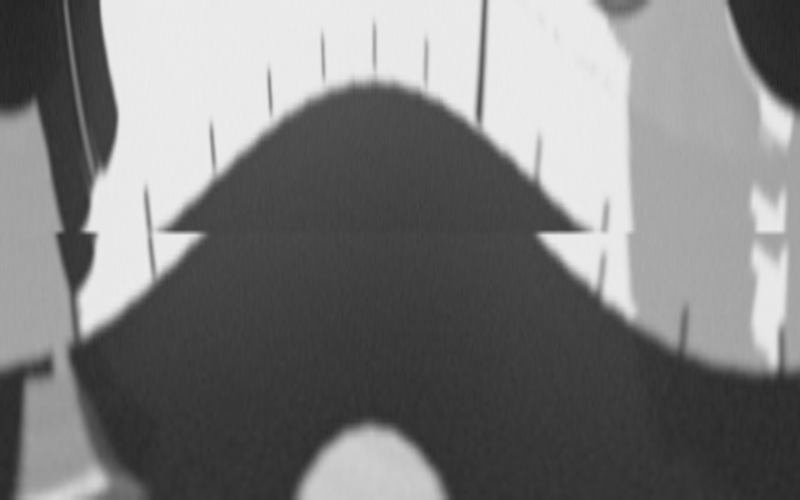

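```bash
python3 -m handwheel '[{"twist":[0,0,0],"translation":[0,0,0],"fingers":1},{"twist":[0,0,0],"translation":[0,0,0],"fingers":1}]'
sed -i 's/g<60/g<110/; s/np.ones((5,5))/np.ones((9,9))/' h.py
python3 - <<'E'
from bench import robot
import pickle
from h import *
s=robot.observe();print(s['ee_pos'],np.degrees(np.arctan2(s['tcp_rot'][1][0],s['tcp_rot'][0][0])))
P=robot.camera_params('wrist');p,d=robot.read_camera('wrist');pickle.dump((P,p,d),open('w2.pkl','wb'))
T=robot.camera_params('top');pt=cv2.imread('pics/top0.png')
for nm,P,p in(('wrist',P,p),('top',T,pt)):
    a,r,strip,c,q=look(P,p);print(nm,'axis',a,'r',r,c,q)
    v=strip(a,66,np.arange(76,90,1)).astype(float).mean(0)
    k=np.arange(400,520); w=np.clip(200-v[k],0,None);print('line deg',(k*w).sum()/w.sum()*.5,v[k].min())
    # start button: dark blob
    for nme,X in(('start',[632,-62,78]),('stop',[525,-77,78])): print(nme,'expected px',proj(P,np.array(X)))
cv2.imwrite('pics/crop2.png',cv2.resize(p[150:350,200:420],(660,600),interpolation=cv2.INTER_CUBIC)) if 0 else None
E
```

```text
clock: 4.35
ee_pos: [584.9, 164.7, 233.5]
tcp_rot: [[-0.999, -0.04, -0.0], [-0.04, 0.999, -0.0], [0.0, -0.0, -1.0]]
contact_force: [-0.2, -0.0, 0.8]
opening: 0.3
gripper_force: 0.0
[584.87419463 164.74675396 233.51335603] -177.71131100365739
wrist axis [558.23857398 124.58724601] r 63.75120157235661 [275.61510702 190.24919114] [  203   119   147   148 16072]
line deg 228.2609634551495 78.07142857142857
start expected px [ 66.60317058 270.46033993]
stop expected px [ 30.98499083 146.47398131]
top axis [557.37581998 123.35471842] r 63.755096219451104 [264.60145156 268.68759861] [ 232  235   66   66 3169]
line deg 229.12808591054977 71.64285714285714
start expected px [361.06859878 230.94545911]
stop expected px [367.82608611 286.55935986]
```

```bash
python3 - <<'E'
from bench import robot
import pickle
from h import *
a=np.array([558,124.])
P,p,d=pickle.load(open('w1.pkl','rb'))
for n,u,v,z in[('index',170+350*.35,90+500*.35,74.5),('lugtop',170+330*.35,90+465*.35,102.5),('bossc',170+305*.35,90+308*.35,78.5)]:
    X=ray(P,u,v,z)[:2]-a;print(n,X,np.hypot(*X),np.degrees(np.arctan2(X[1],X[0])))
P=robot.camera_params('top')
for n,u,v,z in[('index',257,236,74.5),('lugtop',259,244,102.5)]:
    X=ray(P,u,v,z)[:2]-a;print(n,X,np.hypot(*X),np.degrees(np.arctan2(X[1],X[0])))
def pose(phi,off):
    p=np.radians(phi);return a+42*np.array([np.cos(p),np.sin(p)])+off*np.array([-np.sin(p),np.cos(p)])
print(pose(10,32))
E
```

```text
index [61.51076621 15.95734923] 63.54692245765545 14.543281923445578
lugtop [42.23545396 11.81137083] 43.85592379378111 15.623933656257877
bossc [0.91905252 1.06850257] 1.4093811645395045 49.30014427527228
index [59.20514335 15.26589536] 61.14161071062464 14.458633181073163
lugtop [41.91533361  7.87683459] 42.64902947139464 10.643039213882702
[593.80518394 162.80707156]
```

```bash
python3 -m handwheel '[{"twist":[0,0,-0.1],"translation":[-6,0.5,0],"fingers":1},{"twist":[0,0,-0.1],"translation":[0,0,0],"fingers":1},{"twist":[0,0,0],"translation":[0,0,0],"fingers":1},{"twist":[0,0,0],"translation":[0,0,0],"fingers":1}]'
python3 -m handwheel '[{"twist":[0,0,0],"translation":[0,0,35],"fingers":1},{"twist":[0,0,0],"translation":[0,0,35],"fingers":1},{"twist":[0,0,0],"translation":[0,0,35],"fingers":1},{"twist":[0,0,0],"translation":[0,0,33],"fingers":1},{"twist":[0,0,0],"translation":[0,0,0],"fingers":1},{"twist":[0,0,0],"translation":[0,0,0],"fingers":1}]'
```

```text
clock: 4.8
ee_pos: [591.0, 165.8, 233.6]
tcp_rot: [[-0.971, -0.237, -0.0], [-0.237, 0.971, -0.0], [0.0, 0.0, -1.0]]
contact_force: [-0.0, -0.4, -0.6]
opening: 0.4
gripper_force: 0.0
clock: 5.4
ee_pos: [591.1, 165.9, 95.8]
tcp_rot: [[-0.971, -0.239, -0.001], [-0.239, 0.971, -0.0], [0.001, -0.0, -1.0]]
contact_force: [0.5, 0.0, -0.1]
opening: 0.2
gripper_force: 0.0
```

```bash
python3 -m handwheel '[{"twist":[0,0,0],"translation":[0,-4,0],"fingers":1},{"twist":[0,0,0],"translation":[0,-4,0],"fingers":1},{"twist":[0,0,0],"translation":[0,-3,0],"fingers":1},{"twist":[0,0,0],"translation":[0,0,0],"fingers":1}]'
python3 -m handwheel '[{"twist":[0,0,0.1],"translation":[-2,-4.2,0],"fingers":1},{"twist":[0,0,0.1],"translation":[-2,-4.2,0],"fingers":1},{"twist":[0,0,0.1],"translation":[-2,-4.2,0],"fingers":1},{"twist":[0,0,0.1],"translation":[-2,-4.2,0],"fingers":1},{"twist":[0,0,0.1],"translation":[-2,-4.2,0],"fingers":1},{"twist":[0,0,0],"translation":[0,0,0],"fingers":1}]'
cat > st.py <<'E'
from bench import robot
from h import *
s=robot.observe();a=np.array([558,124.]);d=s['ee_pos'][:2]-a;R=s['tcp_rot']
print('yaw-180',(np.degrees(np.arctan2(R[1][0],R[0][0]))-180)%360-360,'in tool xy',np.array(R).T[:2,:2]@d,'t',s['clock'],'F tool',np.array(R).T@s['contact_force'])
E
python3 st.py
```

```text
clock: 5.8
ee_pos: [594.4, 154.8, 96.7]
tcp_rot: [[-0.971, -0.24, 0.002], [-0.24, 0.971, 0.0], [-0.002, -0.0, -1.0]]
contact_force: [0.9, 0.7, -0.8]
opening: 0.6
gripper_force: 0.0
clock: 6.4
ee_pos: [604.7, 134.8, 96.0]
tcp_rot: [[-0.967, 0.255, 0.0], [0.255, 0.967, 0.0], [-0.0, 0.0, -1.0]]
contact_force: [1.1, -0.4, -0.0]
opening: 0.1
gripper_force: 0.0
yaw-180 -14.795692623157322 in tool xy [-42.43916223  22.33112269] t 6.4 F tool [-1.13498399 -0.10277151  0.04024019]
```

```bash
python3 - <<'E'
from bench import robot
import pickle
from h import *
P=robot.camera_params('wrist');p,d=robot.read_camera('wrist');pickle.dump((P,p,d),open('w3.pkl','wb'))
print(proj(P,np.array([558,124,74.5])));cv2.imwrite('pics/w3.png',p)
E
```

```text
[274.79440502 201.03087856]
```

View pics/w3.png

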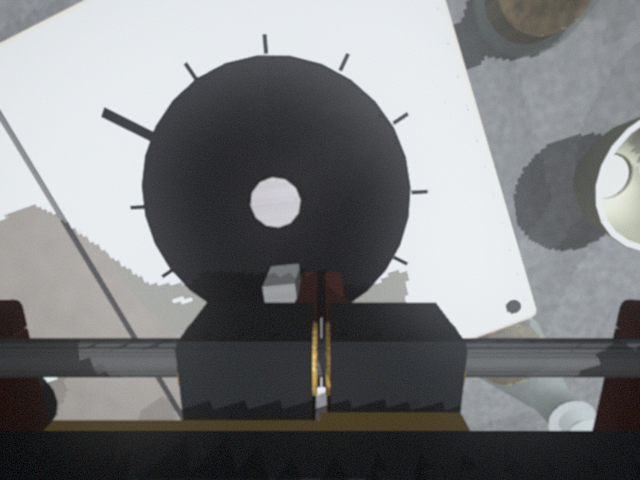

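The lug at (281,283) is touching the finger at (301,285), and the index is hidden behind the gripper. I'll keep pushing but stop short of the target, then lift and measure.

```bash
python3 -m handwheel '[{"twist":[0,0,0.1],"translation":[-2,-4.2,0],"fingers":1},{"twist":[0,0,0.1],"translation":[-2,-4.2,0],"fingers":1},{"twist":[0,0,0.1],"translation":[-2,-4.2,0],"fingers":1},{"twist":[0,0,0.1],"translation":[-2,-4.2,0],"fingers":1},{"twist":[0,0,0.1],"translation":[-2,-4.2,0],"fingers":1},{"twist":[0,0,0.1],"translation":[-2,-4.2,0],"fingers":1},{"twist":[0,0,0.1],"translation":[-2,-4.2,0],"fingers":1},{"twist":[0,0,0.1],"translation":[-2,-4.2,0],"fingers":1},{"twist":[0,0,0.1],"translation":[-2,-4.2,0],"fingers":1}]'
python3 st.py; python3 - <<'E'
import pickle
from h import *
P,p,d=pickle.load(open('w3.pkl','rb'));X=ray(P,281,285,102.5)[:2]-[558,124];print(X,np.hypot(*X),np.degrees(np.arctan2(X[1],X[0])))
E
```

```text
clock: 7.35
ee_pos: [596.8, 95.7, 96.1]
tcp_rot: [[-0.401, 0.916, 0.002], [0.916, 0.401, 0.001], [-0.0, 0.002, -1.0]]
contact_force: [1.2, 2.2, -1.2]
opening: 0.5
gripper_force: 1.3
yaw-180 -66.34821524049056 in tool xy [-41.47567357  24.21083411] t 7.35 F tool [1.53518956 1.99745692 1.1746343 ]
[32.50176285 -3.31648602] 32.670532100305856 -5.8263064478784505
```

```bash
python3 -m handwheel '[{"twist":[0,0,0.1],"translation":[-2,-4.4,0],"fingers":1},{"twist":[0,0,0.1],"translation":[-2,-4.4,0],"fingers":1},{"twist":[0,0,0.1],"translation":[-2,-4.4,0],"fingers":1},{"twist":[0,0,0.1],"translation":[-2,-4.4,0],"fingers":1},{"twist":[0,0,0.1],"translation":[-2,-4.4,0],"fingers":1},{"twist":[0,0,0.1],"translation":[-2,-4.4,0],"fingers":1},{"twist":[0,0,0.1],"translation":[-2,-4.4,0],"fingers":1},{"twist":[0,0,0.1],"translation":[-2,-4.4,0],"fingers":1},{"twist":[0,0,0],"translation":[0,0,0],"fingers":1},{"twist":[0,0,0],"translation":[0,0,0],"fingers":1}]'
python3 st.py; python3 - <<'E'
from bench import robot
import pickle
from h import *
P=robot.camera_params('top');p,d=robot.read_camera('top');S=robot.camera_params('side');q,_=robot.read_camera('side')
pickle.dump((P,p,S,q),open('t4.pkl','wb'))
c=proj(P,np.array([558,124,74.5]));e=proj(S,np.array([558,124,74.5]));print(c,e)
A=cv2.resize(p[205:325,205:325],(400,600),interpolation=cv2.INTER_CUBIC) if 0 else cv2.resize(p[210:320,210:320],(400,400),interpolation=cv2.INTER_CUBIC)
B=cv2.resize(q[140:250,230:340],(400,400),interpolation=cv2.INTER_CUBIC)
cv2.imwrite('pics/t4.png',np.hstack([A,B]))
E
```

```text
clock: 8.35
ee_pos: [563.1, 77.6, 95.9]
tcp_rot: [[0.373, 0.928, 0.001], [0.928, -0.373, 0.0], [0.0, 0.001, -1.0]]
contact_force: [0.8, -0.8, 0.4]
opening: 0.7
gripper_force: 0.5
yaw-180 -111.88928919253556 in tool xy [-41.12273459  22.069327  ] t 8.35 F tool [-0.47422038  1.06335683 -0.4257583 ]
[263.85149612 266.80318002] [283.58358356 194.32139264]
```

View pics/t4.png

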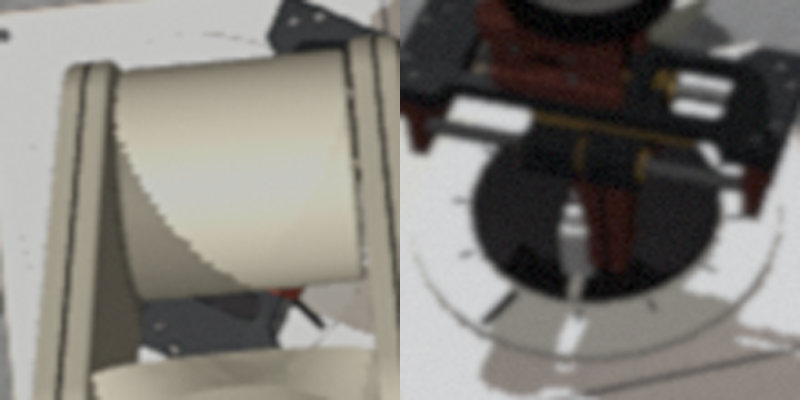

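The side crop shows the index at (278.4,219.2) and the long line from about (262,220.6) to (254,228). Both are visible while the hand is in place, so the side camera can guide the fine setting.

```bash
cat > side.py <<'E'
import sys
from h import *
def ang(P,p,n=''):
    a=np.array([557.8,124.])   # side view: index on z=74.5, line on z=66
    g=cv2.cvtColor(p,cv2.COLOR_BGR2GRAY)
    th=np.radians(np.arange(200,300,.25))
    def st(z,rs):
        m=np.array([[proj(P,np.array([a[0]+r*np.cos(t),a[1]+r*np.sin(t),z])) for t in th] for r in rs],np.float32)
        return cv2.remap(g,m[...,0],m[...,1],cv2.INTER_CUBIC).astype(float)
    D=st(74.5,np.arange(55,62,1)).mean(0);L=st(66,np.arange(78,92,1)).mean(0)
    deg=np.degrees(th)
    i=D.argmax();k=np.abs(deg-deg[i])<6;w=np.clip(D[k]-np.percentile(D,40)-20,0,None);di=(deg[k]*w).sum()/w.sum()
    s=np.abs(deg-229)<8;b=np.median(L[s]);w=np.clip(b-15-L[s],0,None);li=(deg[s]*w).sum()/w.sum()
    print(n,'index',di,'(peak',D.max(),'med',np.median(D),') line',li,'diff',li-di,'mm',66*np.radians(li-di))
E
cat > m.py <<'E'
from bench import robot
from side import *
P=robot.camera_params('side');p,_=robot.read_camera('side');ang(P,p)
E
python3 - <<'E'
import pickle
from side import *
P,p,S,q=pickle.load(open('t4.pkl','rb'));ang(S,q)
for n,u,v,z in[('index',278.4,219.2,74.5),('lin',262.2,220.6,66),('lout',254.2,228,66)]:
    X=ray(S,u,v,z)[:2]-[557.8,124];print(n,np.hypot(*X),np.degrees(np.arctan2(X[1],X[0]))%360)
E
```

```text
index 255.47706687222973 (peak 119.28571428571429 med 15.357142857142858 ) line 228.3415091897489 diff -27.135557682480822 mm -31.257918510992738
index 60.33939043233195 256.90395173631305
lin 66.92091530347987 229.9803508544541
lout 88.2796072829203 228.89035245984067
```

```bash
python3 -m handwheel '[{"twist":[0,0,0.08],"translation":[-1.7,-3.5,0],"fingers":1},{"twist":[0,0,0.08],"translation":[-1.7,-3.5,0],"fingers":1},{"twist":[0,0,0.08],"translation":[-1.7,-3.5,0],"fingers":1},{"twist":[0,0,0.08],"translation":[-1.7,-3.5,0],"fingers":1},{"twist":[0,0,0.05],"translation":[-1,-2,0],"fingers":1},{"twist":[0,0,0],"translation":[0,0,0],"fingers":1},{"twist":[0,0,0],"translation":[0,0,0],"fingers":1}]'
python3 st.py; python3 m.py
```

```text
clock: 9.15
ee_pos: [545.3, 79.1, 95.7]
tcp_rot: [[0.684, 0.729, -0.0], [0.729, -0.684, 0.0], [0.0, -0.0, -1.0]]
contact_force: [0.2, -1.3, 1.3]
opening: 0.7
gripper_force: 0.5
yaw-180 -133.167343092998 in tool xy [-41.44545009  21.41801736] t 9.15 F tool [-0.80737114  0.9869799  -1.32232699]
 index 233.26962520977077 (peak 118.42857142857143 med 14.0 ) line 227.81890012642228 diff -5.4507250833484875 mm -6.278784555481248
```

```bash
python3 -m handwheel '[{"twist":[0,0,0.04],"translation":[-0.8,-1.7,0],"fingers":1},{"twist":[0,0,0.04],"translation":[-0.8,-1.7,0],"fingers":1},{"twist":[0,0,0],"translation":[0,0,0],"fingers":1},{"twist":[0,0,0],"translation":[0,0,0],"fingers":1}]'
python3 st.py; python3 m.py
```

```text
clock: 9.6
ee_pos: [541.7, 80.2, 95.7]
tcp_rot: [[0.741, 0.672, -0.0], [0.672, -0.741, 0.0], [-0.0, -0.0, -1.0]]
contact_force: [1.5, -2.0, 1.3]
opening: 0.2
gripper_force: 0.8
yaw-180 -137.79214013971426 in tool xy [-41.47868501  21.49480557] t 9.6 F tool [-0.25088751  2.44068764 -1.28750437]
 index 228.72452889447234 (peak 118.57142857142857 med 14.428571428571429 ) line 227.7790381628578 diff -0.9454907316145409 mm -1.0891271367084094
```

```bash
python3 -m handwheel '[{"twist":[0,0,0],"translation":[0,4,0],"fingers":1},{"twist":[0,0,0],"translation":[0,8,0],"fingers":1},{"twist":[0,0,0],"translation":[0,0,-30],"fingers":1},{"twist":[0,0,0],"translation":[0,0,-40],"fingers":1},{"twist":[0,0,0],"translation":[0,0,-40],"fingers":1},{"twist":[0,0,0],"translation":[20,0,-30],"fingers":1},{"twist":[0,0,0],"translation":[0,0,0],"fingers":1},{"twist":[0,0,0],"translation":[0,0,0],"fingers":1}]'
python3 m.py; python3 - <<'E'
from bench import robot
import pickle
from h import *
P=robot.camera_params('wrist');p,d=robot.read_camera('wrist');pickle.dump((P,p,d),open('w5.pkl','wb'))
a,r,strip,c,s=look(P,p);print('axis',a,r,c)
c=proj(P,np.array([558-43,124-50,70])).astype(int);print(c)
x0,y0=max(c[0]-70,0),max(c[1]-70,0);print(x0,y0)
cv2.imwrite('pics/w5.png',cv2.resize(p[y0:y0+140,x0:x0+140],(560,560),interpolation=cv2.INTER_CUBIC))
E
```

```text
clock: 10.45
ee_pos: [564.8, 84.6, 235.8]
tcp_rot: [[0.742, 0.671, 0.001], [0.671, -0.742, 0.0], [0.001, 0.0, -1.0]]
contact_force: [-0.7, -0.1, -0.6]
opening: 0.7
gripper_force: 0.0
 index 228.5800469581117 (peak 174.85714285714286 med 31.0 ) line 227.81715589932165 diff -0.7628910587900464 mm -0.8787874134541879
axis [558.46748536 124.46297607] 63.67651624094771 [281.78089172 197.3333121 ]
[293 273]
223 203
```

View pics/w5.png

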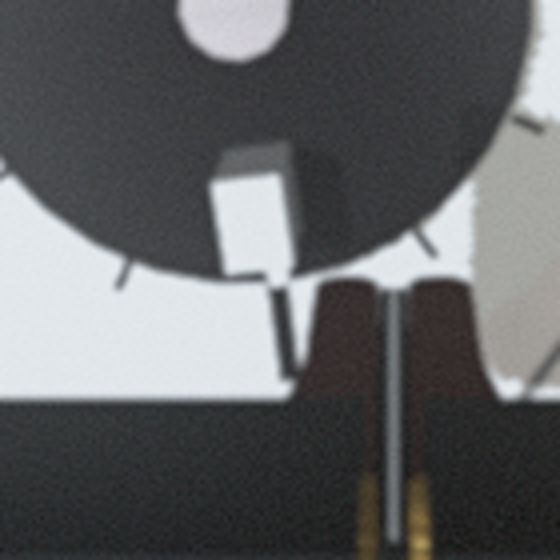

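The index at (278,278) meets the inner end of the long line at (280,290), so the dial is set. Next is the start button.

```bash
python3 -m handwheel '[{"twist":[0,0,0],"translation":[-12,38.7,0],"fingers":1},{"twist":[0,0,0],"translation":[-12,38.7,0],"fingers":1},{"twist":[0,0,0],"translation":[-12,38.7,0],"fingers":1},{"twist":[0,0,0],"translation":[-12,38.7,0],"fingers":1},{"twist":[0,0,0],"translation":[0,0,0],"fingers":1},{"twist":[0,0,0],"translation":[0,0,40],"fingers":1},{"twist":[0,0,0],"translation":[0,0,40],"fingers":1},{"twist":[0,0,0],"translation":[0,0,40],"fingers":1},{"twist":[0,0,0],"translation":[0,0,15],"fingers":1},{"twist":[0,0,0],"translation":[0,0,0],"fingers":1},{"twist":[0,0,0],"translation":[0,0,0],"fingers":1}]'
python3 m.py; python3 - <<'E'
from bench import robot
from h import *
p,_=robot.read_camera('side');P=robot.camera_params('side');print(proj(P,np.array([633,-62.5,78])))
cv2.imwrite('pics/s6.png',cv2.resize(p[130:330,220:420],(600,600),interpolation=cv2.INTER_CUBIC))
E
```

```text
clock: 11.65
ee_pos: [633.1, -62.2, 101.4]
tcp_rot: [[0.742, 0.671, 0.0], [0.671, -0.742, 0.0], [0.0, 0.0, -1.0]]
contact_force: [0.8, -0.4, 0.6]
opening: 0.7
gripper_force: 0.0
 index 228.5747537682973 (peak 183.42857142857142 med 31.92857142857143 ) line 227.83324592074592 diff -0.7415078475513894 mm -0.8541557223637627
[338.16347669 272.35581408]
```

View pics/s6.png

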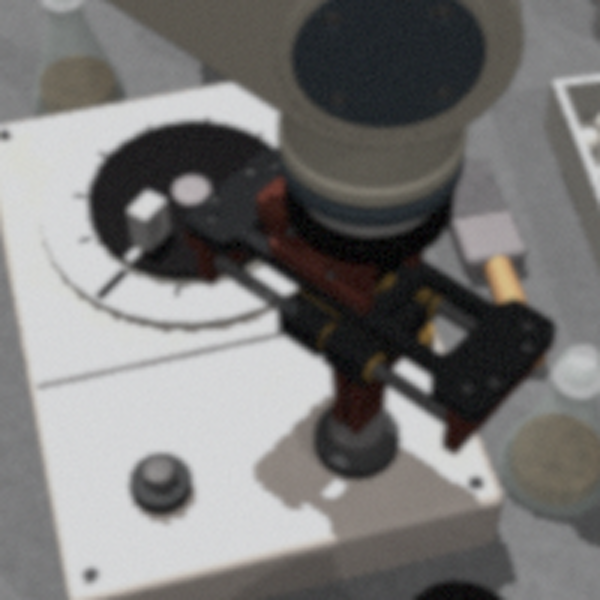

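The finger stands over the start button at crop (357,430), and the index and long line are in line at crop (130,262). Now I'll press.

```bash
python3 -m handwheel '[{"twist":[0,0,0],"translation":[0,0,6],"fingers":1},{"twist":[0,0,0],"translation":[0,0,4],"fingers":1},{"twist":[0,0,0],"translation":[0,0,4],"fingers":1},{"twist":[0,0,0],"translation":[0,0,3.6],"fingers":1},{"twist":[0,0,0],"translation":[0,0,0],"fingers":1},{"twist":[0,0,0],"translation":[0,0,0],"fingers":1}]'
```

```text
clock: 12.35
ee_pos: [633.8, -62.4, 86.9]
tcp_rot: [[0.742, 0.67, 0.002], [0.67, -0.742, -0.0], [0.002, 0.002, -1.0]]
contact_force: [-9.2, 1.7, 30.3]
opening: 0.2
gripper_force: 14.9
```

```bash
for i in 1 2 3 4; do python3 -m handwheel '[{"twist":[0,0,0],"translation":[0,0,-2],"fingers":1},{"twist":[0,0,0],"translation":[0,0,0],"fingers":1},{"twist":[0,0,0],"translation":[0,0,0],"fingers":1}]' | grep -E 'ee_pos|contact|gripper'; done; python3 - <<'E'
from bench import robot
from h import *
p,_=robot.read_camera('side')
cv2.imwrite('pics/s7.png',cv2.resize(p[190:310,280:440],(800,600),interpolation=cv2.INTER_CUBIC))
E
```

```text
ee_pos: [633.7, -62.4, 87.2]
contact_force: [-2.1, 1.0, 14.8]
gripper_force: 7.9
ee_pos: [633.6, -62.4, 87.7]
contact_force: [1.0, 0.3, 3.1]
gripper_force: 2.3
ee_pos: [633.3, -62.4, 89.3]
contact_force: [3.1, 1.0, 4.8]
gripper_force: 1.9
ee_pos: [632.5, -62.3, 90.9]
contact_force: [1.5, -0.7, 3.1]
gripper_force: 1.4
```

View pics/s7.png

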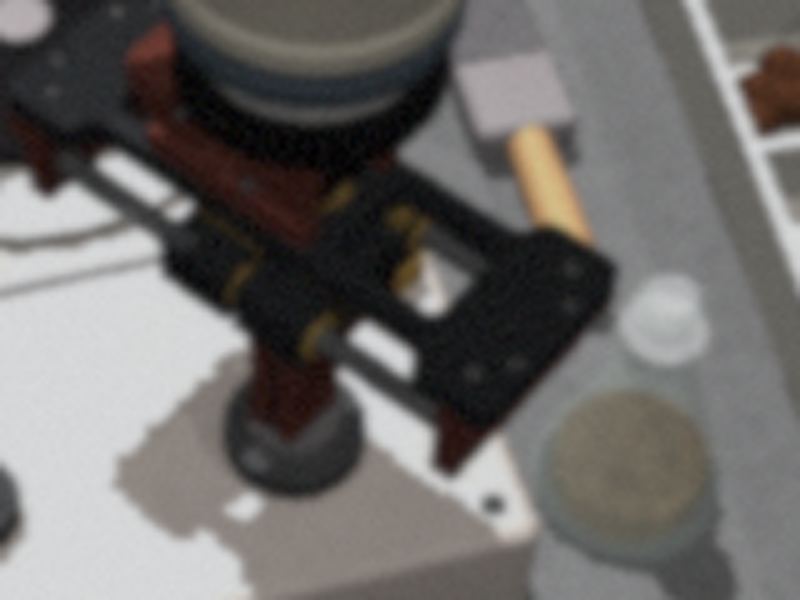

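```bash
for i in 1 2 3 4; do python3 -m handwheel '[{"twist":[0,0,0],"translation":[0,0,-1],"fingers":1},{"twist":[0,0,0],"translation":[0,0,0],"fingers":1},{"twist":[0,0,0],"translation":[0,0,0],"fingers":1}]' | grep -E 'ee_pos|contact|gripper'; done
```

```text
ee_pos: [632.4, -62.3, 91.9]
contact_force: [1.3, -1.1, 2.3]
gripper_force: 1.1
ee_pos: [632.3, -62.3, 92.9]
contact_force: [0.3, 0.1, 1.1]
gripper_force: 0.8
ee_pos: [632.2, -62.2, 93.8]
contact_force: [0.2, -0.0, -0.7]
gripper_force: 0.0
ee_pos: [632.6, -62.3, 95.1]
contact_force: [-0.3, -1.3, -0.5]
gripper_force: 0.0
```

The spring force began at about 93.2 mm and the hard stop came at 87.2 mm. That is the full 6 mm of travel, so the button was pressed fully down and is released. I'll lift clear, check the dial and hand in.

```bash
python3 -m handwheel '[{"twist":[0,0,0],"translation":[0,0,-30],"fingers":1},{"twist":[0,0,0],"translation":[0,0,-40],"fingers":1},{"twist":[0,0,0],"translation":[0,0,-40],"fingers":1},{"twist":[0,0,0],"translation":[0,0,0],"fingers":1},{"twist":[0,0,0],"translation":[0,0,0],"fingers":1}]'; python3 m.py; python3 -c "
from bench import robot
print(robot.hand_in())"
```

```text
clock: 15.3
ee_pos: [633.1, -62.4, 206.1]
tcp_rot: [[0.742, 0.67, 0.002], [0.67, -0.742, -0.0], [0.001, 0.002, -1.0]]
contact_force: [-1.1, 0.4, 0.2]
opening: 0.6
gripper_force: 0.0
 index 228.55106888361038 (peak 179.57142857142858 med 31.285714285714285 ) line 227.83353185510967 diff -0.7175370285007148 mm -0.826543321052715
the job is handed in; nothing more can be done
None
```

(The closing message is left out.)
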